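# Hang the biscuit-cutter drum on its axle

## Robot

A 6-joint arm with a two-finger parallel gripper is mounted at the origin on the work surface. World frame = base frame: x ahead of the robot, y to its left, z up, the work surface at z = 0. Lengths are in m, angles in rad, forces in N, time in s.
With the tool pointing down it reaches from about 0.3 to 0.85 m from the base axis. Payload 5.4 kg.
Tool frame: the origin (TCP) lies at the very end of the fingers, on their centre line; the grasp point (between the pads) lies 19 mm behind it; z points along the fingers, y is the direction in which the jaws open and shut (so a half turn about z gives the same grasp; the last joint's range is limited). The gripper opens to 85 mm and grips with 20 to 120 N. Pads are 22 mm wide; open, the fingers measure 114 mm over their backs; the gripper's body (76 mm by 85 mm) begins 54 mm behind the grasp point. The pads swing forward as they close: fully open they stand 13 mm farther back than shut.
Start: joints at [-1.546, 0.158, 1.597, -0, 1.386, -0.21], TCP at [0.134, -0.559, 0.231] pointing down, gripper open.
Joint ranges: [-2.91, 2.91], [-0.94, 2.29], [0.18, 2.7], [-1.29, 4.43], [0.17, 2.64], [-3, 3]. Speed limits (rad/s): [2.57, 2.57, 3.14, 3.14, 3.14, 3.14].

## Interface

Orientations are given as a unit quaternion [w, x, y, z].
In Python, from station import arm gives the robot as it stands. The module is installed in compiled form; this text tells all that it offers. Calls block until the motion is done:
- arm.reach(position, orientation): joint-space move of the TCP to a pose.
- arm.line_to(position, ori=None, feed=0.15): straight line of the TCP; ori=None keeps the orientation; feed is the mean speed in m/s.
- arm.goto_joints(angles): joint-space move.
- arm.set_gripper(opening, squeeze=None): finger opening in m; squeeze is the grip in N (None keeps the last); returns when the fingers have stopped.
- arm.dwell(seconds).
- arm.ik(position, orientation): joint angles nearest the present ones, or None.
- arm.get_state(): the state.
- arm.capture(name): name is "scene" or "top" or "wrist"; returns a dict with "image" (480x640x3 uint8, blue, green, red), "vertical_fov" (degrees; the focal length in pixels is half the picture's height over the tangent of half this angle, whatever the lens; pixels are square), "cx", "cy" (the principal point, pixels), "R" (3x3) and "t" (3): a world point X has camera coordinates R X + t; the wrist camera has in their place "mount" (4x4, takes a point from camera to tool coordinates, whose origin is the TCP and whose axes are the flange's). Camera axes: x right, y down, z forward; pixel columns grow to the right and rows downward; lengths in m; the calibration is good to about 2 mm. The wrist camera is an equidistant fisheye: a pixel r from the principal point sees the ray r / f radians off the axis. A picture is of the moment at which its call begins: read the wrist's pose just before it. There is no depth.
A pose or a line that the arm cannot do raises arm.MotionError and nothing moves.
- arm.close_job(): hands the job in, once; it reports no verdict.
The state is a dict: "clock": time; "joints": joint angles; "qvel": joint speeds; "tau": joint torques, N m; "tcp_pos": TCP position; "orientation": TCP orientation; "contact_force": force on the tool from outside, world axes, zero at the start; "wrist_torque": the same for the moment, N m; "opening": finger opening in m.
Only numpy, scipy, OpenCV 4.12 (cv2) and the standard library are available. Lean on these libraries where they do the work, as an engineer would, in place of code of your own. Each camera call takes 0.05 s, during which the arm holds its last target.

## Task

The washed biscuit-cutter drum is lying on the bar: push its wooden axle through the drum's bore where it lies, lift the drum on the axle without gripping the drum itself, and hang it up on the stand. Lower the axle, while still holding it, into both V-notches, with the drum hanging freely between the two uprights, then let go. Leave the spice tins and the tong where they are.

Things in the scene. Friction and masses are not known exactly. Their poses are not given: they have to be found in the camera images.
- axle: Pale wooden axle, 200 mm long, 70 g, lying level on the bar. Origin on its axis at mid-shaft (12 mm up); y runs along it towards the knob, z up. Along y: square 24 x 24 mm handle from -117.5 to -62.5 mm (grasp across x at y = -90), round 16 mm shaft to +62.5, round 24 mm knob with tapered nose to +82.5. The knob end enters the drum; handle and knob shoulders keep the drum on the shaft.
- drum: Darker wooden six-sided tube with round cutter outlines on its faces, 0.2 kg, lying on a flat face. 64 mm long, 62 mm across flats, walls 12 mm; the bore is hexagonal, 38 mm across flats, open at both ends, either may be entered. Origin at its centre, 31 mm above the bar; y along the bore, z up as it starts. Hanging on the shaft, its centre is about 11 mm below the shaft's axis.
- stand: Stand fixed to the bar: dark base 80 x 130 x 12 mm, two steel uprights 8 mm thick at y = -49 and +49 mm (90 mm clear between), each ending in a 90-degree V-notch open upwards (mouth 51 mm wide, tops 109 mm above the bar). Origin: centre of the base's underside; y runs from notch to notch, z up. The axle fits either way round: shaft in both notches, handle beyond one upright, knob beyond the other.
- seat (a point): Point on the stand midway between the two notches, 95 mm above the bar: the middle of the shaft's axis lies here when the axle is home in both notches. Axes as the stand's.
- tin_a: Bystander: steel spice tin with screw cap, 62 mm across, 78 mm high, standing on the bar; origin at the centre of its underside.
- tin_b: Bystander: a second such tin, standing on the bar; origin at the centre of its underside.
- tin_c: Bystander: a third such tin, standing on the bar; origin at the centre of its underside.
- tong: Bystander: bamboo tong, about 190 mm long, 14 mm high, lying along its y axis; origin under its middle.

How it is judged:
On the way, in this order (a step that is already met when the one before it is completed fails the run):
1. the axle is through the drum's bore while the drum still lies on the bar (distance between axle and drum below 0.038 m and angle between the y axis of axle and the y axis of drum, either way round below 0.3 rad and height (world z) of drum below 0.045 m), for 0.1 s.
2. the drum is lifted clear of the bar on the axle (distance between axle and drum below 0.038 m and angle between the y axis of axle and the y axis of drum, either way round below 0.3 rad and height (world z) of drum above 0.065 m), for 0.2 s.
3. the axle is lowered into the notches while still held (horizontal distance between axle and seat below 0.016 m and z of axle in the frame of seat between -0.01 and 0.01 m and contact force between the fingers and axle above 1 N), for 0.05 s.
At the end, for the whole second after the job is handed in: Axle in both notches: mid-shaft within 6 mm of the seat point across and in height, 13 mm along, 0.07 rad in line with the stand; drum hanging on the shaft (within 38 mm of mid-shaft, 18 mm of the seat along the stand); axle under 30 mm/s, drum under 40 mm/s and 1 rad/s (x of axle in the frame of seat between -0.006 and 0.006 m and y of axle in the frame of seat between -0.013 and 0.013 m and z of axle in the frame of seat between -0.006 and 0.006 m and angle between the y axis of axle and the y axis of stand, either way round below 0.07 rad and y of drum in the frame of seat between -0.018 and 0.018 m and distance between axle and drum below 0.038 m and linear speed of axle below 0.03 m/s and linear speed of drum below 0.04 m/s and angular speed of drum below 1 rad/s); the robot touches nothing.
It fails at once if a bystander (a tin or the tong) is shifted more than 30 mm (distance of any of tin_a, tin_b, tin_c, tong from where it was at the start of the episode above 0.03 m).
It fails at once if the gripper presses on the drum itself (over 4 N) (contact force between the fingers and drum above 4 N).
It also fails if it takes over 64 s, if anything falls off the work surface, if the arm or the gripper's body presses on something with over 40 N, if the wrist force passes 120 N, or if a joint passes its speed limit or range.

## Working session

There is one attempt and no reset: what is moved stays moved. The work goes in short steps, each a Python script; the robot and the scene stay as the last script left them, time stands still between calls to the robot, and variables do not carry over. Pictures are saved under pics/ and viewed, and the job is handed in when it is done.

```bash
mkdir -p pics; ls
cat > h.py <<'E'
import numpy as np, cv2
from station import arm
def snap(name, fn):
    s=arm.get_state(); c=arm.capture(name); cv2.imwrite('pics/'+fn,c['image'])
    np.savez('pics/'+fn[:-4]+'.npz',**{k:v for k,v in c.items()},tcp=s['tcp_pos'],q=s['orientation'])
    return c
E
python3 - <<'E'
from h import *
for n in ['scene','top','wrist']:
    c=snap(n,n+'0.png'); print(n,{k:(np.round(v,4).tolist() if k!='image' else 0) for k,v in c.items()})
s=arm.get_state(); print(s)
E
```

```text
pics
scene {'image': 0, 'vertical_fov': 57.7399, 'cx': 321.9337, 'cy': 236.9994, 'R': [[0.8613, 0.5077, -0.0175], [0.2967, -0.5307, -0.7939], [-0.4124, 0.6786, -0.6077]], 't': [-0.5568, -0.0726, 1.0415]}
top {'image': 0, 'vertical_fov': 54.5041, 'cx': 328.2645, 'cy': 242.3263, 'R': [[0.0168, -0.9998, 0.0066], [-0.9839, -0.0177, -0.178], [0.1781, -0.0035, -0.984]], 't': [0.0684, 0.6182, 0.8053]}
wrist {'image': 0, 'vertical_fov': 65.7065, 'cx': 314.3754, 'cy': 237.9605, 'mount': [[0.0006, -0.9496, -0.3134, 0.0813], [1.0, 0.0005, 0.0003, 0.0004], [-0.0001, -0.3134, 0.9496, -0.1426], [0.0, 0.0, 0.0, 1.0]]}
{'clock': 0.15, 'joints': array([-1.54607593e+00,  1.58895539e-01,  1.59795151e+00,  1.45800570e-05,
        1.38620608e+00, -2.10082270e-01]), 'qvel': array([ 0.00105607, -0.00438555, -0.00490135,  0.00058644,  0.00102427,
        0.00019129]), 'tau': array([ 7.42663196e-04, -3.96378136e+01, -3.31784105e+01, -1.51005061e-04,
        5.48865137e-03,  3.28826012e-06]), 'tcp_pos': array([ 0.13375627, -0.55874655,  0.23054372]), 'orientation': array([-7.26443461e-04,  9.93116268e-01,  1.17130461e-01,  7.47169884e-05]), 'contact_force': array([-0.73209837,  0.74335897, -0.49949099]), 'wrist_torque': array([-0.04538004, -0.00868781, -0.0016194 ]), 'opening': 0.08558539430990952}
```

View pics/scene0.png

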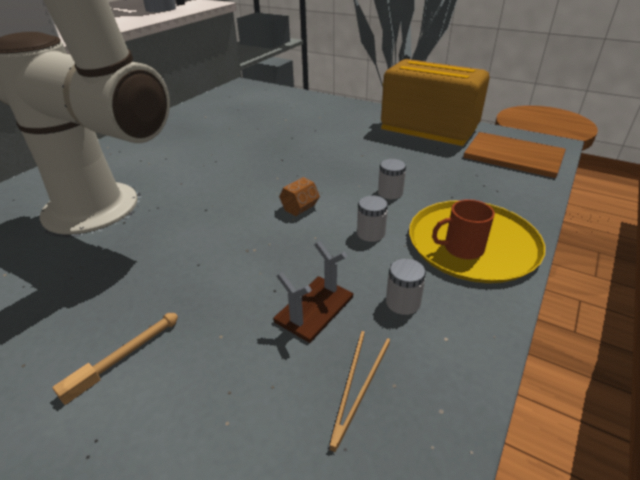

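View pics/top0.png

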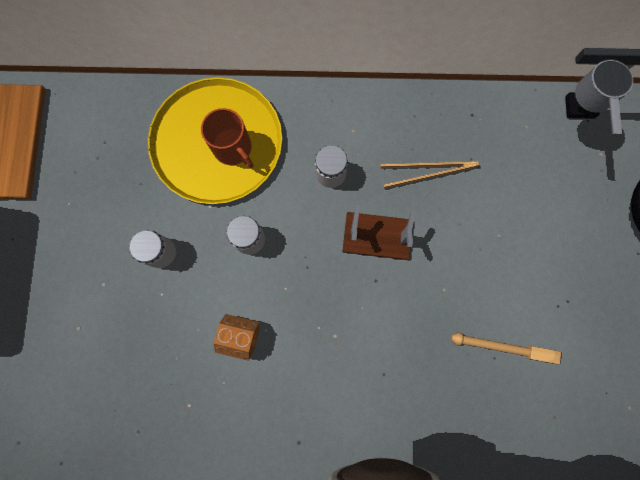

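View pics/wrist0.png

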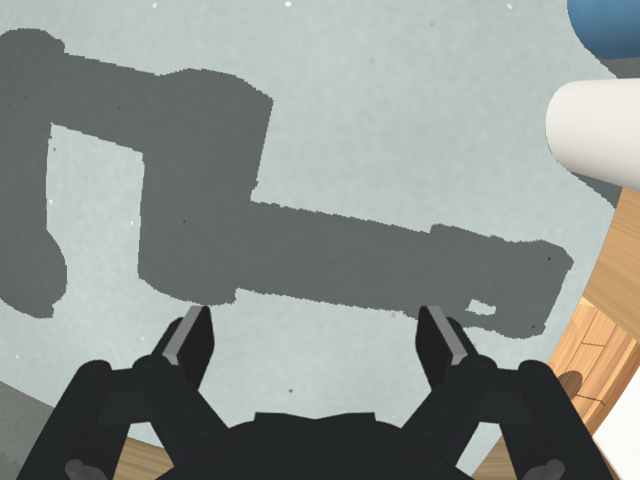

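The scene and top pictures show the axle at top-view pixels (458,339)–(560,355), knob to the left. The drum is at about (237,337), the stand base at about (378,236), and the tins at (331,166), (245,235) and (150,247). The tong is at (430,172). Next I measure rough positions.

```bash
cat >> h.py <<'E'
from scipy.spatial.transform import Rotation as Rn
def ld(fn): return dict(np.load('pics/'+fn+'.npz'))
def quat2R(q): return Rn.from_quat([q[1],q[2],q[3],q[0]]).as_matrix()
def ray(c,px):
    px=np.atleast_2d(np.array(px,float)); f=240/np.tan(np.radians(float(c['vertical_fov']))/2)
    d=(px-[float(c['cx']),float(c['cy'])])/f
    if 'mount' in c:
        th=np.linalg.norm(d,axis=1)[:,None]; u=d/np.maximum(th,1e-9)
        v=np.hstack([u*np.sin(th),np.cos(th)]); T=c['mount']; R=quat2R(c['q'])
        return c['tcp']+R@T[:3,3], v@T[:3,:3].T@R.T
    v=np.hstack([d,np.ones((len(d),1))]); v/=np.linalg.norm(v,axis=1)[:,None]
    return -c['R'].T@c['t'], v@c['R']
def onz(c,px,z):
    o,v=ray(c,px); return o+v*((z-o[2])/v[:,2])[:,None]
def tri(c1,p1,c2,p2):
    o1,v1=ray(c1,p1);o2,v2=ray(c2,p2);out=[]
    for a,b in zip(v1,v2):
        A=np.stack([a,-b],1); s=np.linalg.lstsq(A,o2-o1,rcond=None)[0]
        p,q=o1+s[0]*a,o2+s[1]*b; out.append(np.r_[(p+q)/2,np.linalg.norm(p-q)])
    return np.array(out)
E
python3 - <<'E'
from h import *
np.set_printoptions(precision=4,suppress=True)
t=ld('top0');s=ld('scene0')
for n,p,z in [('knob',(453,339),.012),('handle',(561,356),.012),('drum',(237,338),.062),('base corners',[(347,212),(413,218),(410,260),(344,254)],.012),('tins',[(331,160),(243,231),(146,245)],.078),('tong',[(380,165),(386,187),(478,164)],.007)]:
    print(n,onz(t,p,z))
print('tri knob tip, drum?',tri(t,[(453,339)],s,[(176,317)]))
E
```

```text
knob [[ 0.4448 -0.1579  0.012 ]]
handle [[ 0.4171 -0.3587  0.012 ]]
drum [[0.4413 0.2372 0.062 ]]
base corners [[ 0.6859  0.0431  0.012 ]
 [ 0.6762 -0.0865  0.012 ]
 [ 0.5929 -0.0794  0.012 ]
 [ 0.6023  0.0481  0.012 ]]
tins [[0.7682 0.0767 0.078 ]
 [0.6308 0.2332 0.078 ]
 [0.6021 0.4054 0.078 ]]
tong [[ 0.7858 -0.0226  0.007 ]
 [ 0.7399 -0.0345  0.007 ]
 [ 0.7917 -0.2205  0.007 ]]
tri knob tip, drum? [[ 0.4463 -0.1574  0.0076  0.0044]]
```

```bash
cat >> h.py <<'E'
def down(yaw): # tool x along yaw, z down
    c,s=np.cos(yaw),np.sin(yaw)
    q=Rn.from_matrix(np.array([[c,s,0],[s,-c,0],[0,0,-1.]])).as_quat(); return np.array([q[3],q[0],q[1],q[2]])
E
python3 - <<'E'
from h import *
q=down(1.434)
arm.reach([0.43,-0.29,0.24],q); snap('wrist','wa1.png')
arm.line_to([0.437,-0.24,0.20]); snap('wrist','wa2.png')
arm.reach([0.44,0.20,0.24],down(1.5)); snap('wrist','wd1.png')
arm.line_to([0.44,0.26,0.24]); snap('wrist','wd2.png')
arm.reach([0.62,0.0,0.28],down(1.5)); snap('wrist','ws1.png')
arm.line_to([0.63,-0.07,0.28]); snap('wrist','ws2.png')
s=arm.get_state();print(s['clock'],s['tcp_pos'])
import os
ims=[cv2.imread('pics/'+f+'.png') for f in ['wa1','wa2','wd1','wd2','ws1','ws2']]
for i in range(0,6,2): pass
m=np.vstack([np.hstack([cv2.resize(i,(400,300)) for i in ims[a:a+2]]) for a in (0,2)])
cv2.imwrite('pics/m1.png',m)
cv2.imwrite('pics/m2.png',np.hstack([cv2.resize(i,(400,300)) for i in ims[4:]]))
E
```

```text
6.525 [ 0.62991923 -0.06900294  0.28002216]
```

View pics/m1.png

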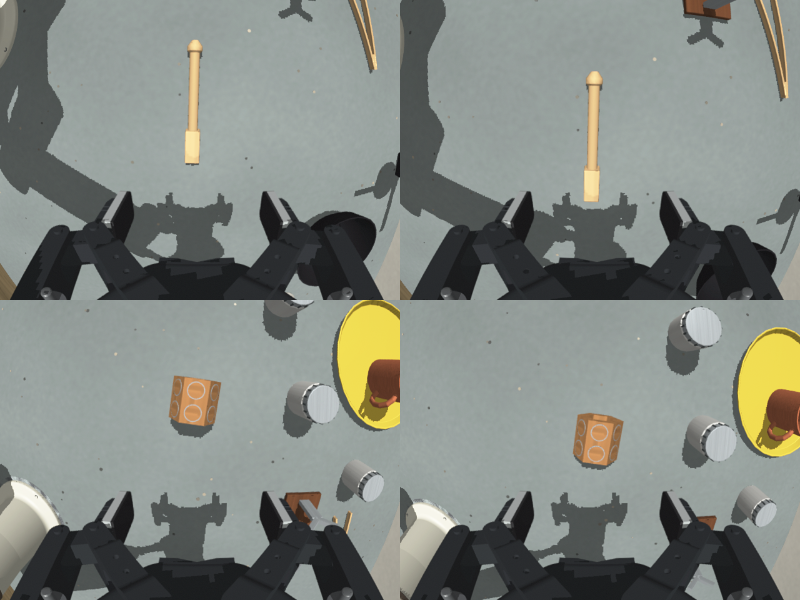

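View pics/m2.png

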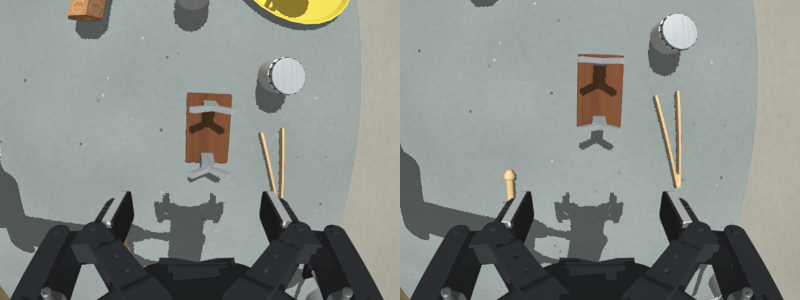

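The axle is in full view with its handle nearest the tool. In the wd pictures the drum's axis runs roughly along image-up, so along world +y. Next I enlarge crops and mask.

Run:
```python
from h import *
def crop(f,x0,y0,w,h,s): 
    return cv2.resize(cv2.imread('pics/'+f+'.png')[y0:y0+h,x0:x0+w],None,fx=s,fy=s,interpolation=cv2.INTER_CUBIC)
a=np.hstack([crop('wd1',250,110,130,100,3),crop('wd2',250,170,130,100,3)])
b=np.hstack([crop('ws1',280,140,130,160,3)[:290],crop('ws2',270,70,130,160,3)[:290]])
b=np.hstack([crop('ws1',270,140,130,160,2.0),crop('ws2',260,70,130,160,2.0)])
cv2.imwrite('pics/m3.png',a);cv2.imwrite('pics/m4.png',np.hstack([crop('ws1',270,130,130,170,3),crop('ws2',260,70,130,170,3)]))
for f in ['wa1','wa2']:
    hsv=cv2.cvtColor(cv2.imread(f'pics/{f}.png'),cv2.COLOR_BGR2HSV)
    m=cv2.inRange(hsv,(10,70,120),(30,255,255)); n,l,st,ce=cv2.connectedComponentsWithStats(m)
    print(f,[(st[i].tolist(),ce[i].round(1).tolist()) for i in range(1,n) if st[i][4]>150])
```

```text
wa1 [([565, 0, 39, 112, 763], [589.3, 55.7]), ([296, 64, 28, 198, 3585], [309.0, 168.5])]
wa2 [([459, 0, 17, 20, 284], [466.7, 9.3]), ([576, 0, 45, 157, 1068], [606.2, 78.4]), ([504, 6, 26, 23, 385], [518.3, 18.0]), ([294, 114, 30, 209, 4071], [307.9, 223.2])]
```

View pics/m3.png

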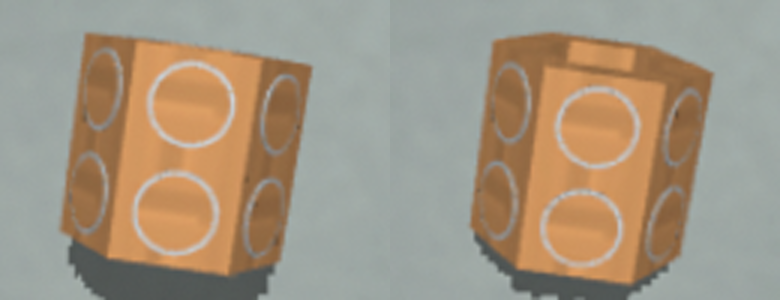

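View pics/m4.png

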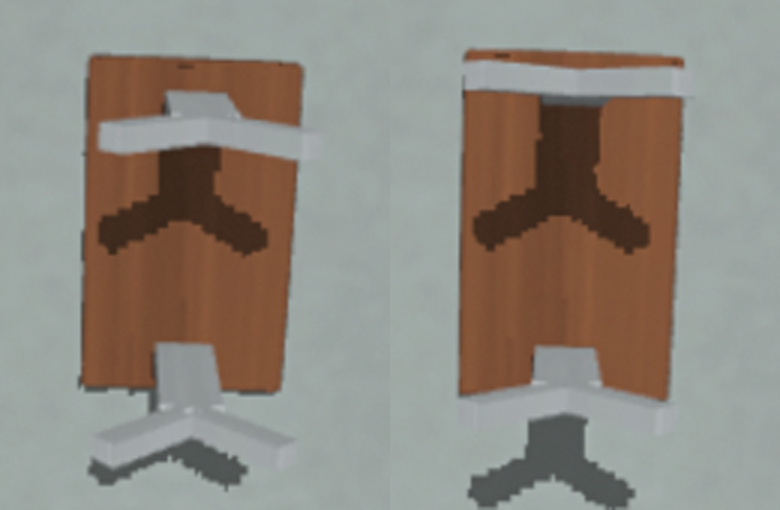

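In the drum crops the upper face is flat and its four corners are clear (wd1 crop (135,40), (263,57), (230,276), (108,257)). In the stand crops the base corners and the two V vertices are clear. Next I triangulate.

Run:
```python
from h import *
np.set_printoptions(precision=4,suppress=True)
P=lambda o,l,dx=0:[((x-dx+.5)/3-.5+o[0],(y+.5)/3-.5+o[1]) for x,y in l]
d1,d2,s1,s2,a1,a2,t=[ld(f) for f in ['wd1','wd2','ws1','ws2','wa1','wa2','top0']]
D1=P((250,110),[(135,40),(263,57),(230,276),(108,257),(191,104),(176,214)]);D2=P((250,170),[(543,67),(665,84),(634,284),(517,267),(597,127),(581,228)],390)
r=tri(d1,D1,d2,D2);print('drum\n',r); 
for c,D in((d1,D1),(d2,D2)):
    p=onz(c,D,.062); m=p[:4].mean(0); v=(p[0]+p[1]-p[2]-p[3])[:2]; w=(p[4]-p[5])[:2]; print('z.062',m,'yaw',np.arctan2(v[1],v[0]),np.arctan2(w[1],w[0]),'len',np.linalg.norm(v)/2)
S1=P((270,130),[(92,57),(301,66),(282,393),(82,388)]);S2=P((260,70),[(466,50),(682,58),(668,402),(461,395)],390)
print('base\n',tri(s1,S1,s2,S2))
for c,D in((s1,S1),(s2,S2),(t,[(347,212),(413,218),(410,260),(344,254)])):
    p=onz(c,D,.012); v=(p[0]+p[1]-p[2]-p[3])[:2]
    if c is t: v=(p[0]+p[3]-p[1]-p[2])[:2]
    print(p.mean(0),'yaw',np.arctan2(v[1],v[0]),'len',np.linalg.norm(v)/2)
# notch vertices mid-thickness: far, near
V1=P((270,130),[(208,117),(208,145),(190,405),(190,436)]);V2=P((260,70),[(575,70),(575,95),(565,386),(565,413)],390)
r=tri(s1,V1,s2,V2);print('V\n',r)
for c,D in((s1,V1),(s2,V2)):
    p=onz(c,D,.0837); f=p[:2].mean(0);n=p[2:].mean(0); print(f,n,(f+n)/2,np.arctan2(*(f-n)[1::-1]),np.linalg.norm(f-n))
# axle: mask axis fit
import os
for n,c in(('wa1',a1),('wa2',a2)):
    hsv=cv2.cvtColor(c['image'],cv2.COLOR_BGR2HSV); m=cv2.inRange(hsv,(10,70,120),(30,255,255)); k,l,st,ce=cv2.connectedComponentsWithStats(m)
    i=[i for i in range(1,k) if st[i][4]>3000][0]; ys,xs=np.where(l==i)
    ends=[]
    rows={y:(xs[ys==y].min(),xs[ys==y].max(),(ys==y).sum()) for y in np.unique(ys)}
    print(n,[(int(y),rows[y][0].item(),rows[y][1].item()) for y in sorted(rows)][::12], sorted(rows)[-1])
    # axis estimate on z=.012 (near silhouettes of shaft)
    q=[( (a+b)/2,y) for y,(a,b,_) in rows.items()]
    p=onz(c,q,.012); print(p[0],p[-1],np.arctan2(*(p[20:-10].T@np.eye(3))[:2,[0,-1]].ptp(axis=1)[::-1]) if False else '')
    L=cv2.fitLine(p[5:-5,:2].astype(np.float32),cv2.DIST_HUBER,0,1e-4,1e-4).ravel(); L=L*np.sign(L[1]) if 0 else L
    print('fit',L,'yaw',np.arctan2(L[1],L[0]))
cv2.imwrite('pics/m5.png',np.hstack([cv2.resize(cv2.imread('pics/wa1.png')[50:280,270:350],None,fx=2.6,fy=2.6,interpolation=2),cv2.resize(cv2.imread('pics/wa2.png')[100:330,270:350],None,fx=2.6,fy=2.6,interpolation=2)]))
```

```text
drum
 [[0.4303 0.2775 0.0641 0.0001]
 [0.4656 0.2701 0.0647 0.0006]
 [0.4527 0.2061 0.0601 0.0003]
 [0.417  0.2146 0.0607 0.0001]
 [0.4447 0.2578 0.062  0.    ]
 [0.4378 0.2258 0.0601 0.0003]]
z.062 [0.4415 0.2422 0.062 ] yaw 1.362842676964385 1.3638948268053583 len 0.06439724382591056
z.062 [0.4414 0.2422 0.062 ] yaw 1.3666723873530082 1.3515804862354728 len 0.06357879896841738
base
 [[ 0.6079  0.0501  0.0117  0.001 ]
 [ 0.6852  0.0421  0.0104  0.    ]
 [ 0.6732 -0.0863  0.0123  0.0005]
 [ 0.5947 -0.0781  0.0132  0.0008]]
[ 0.6403 -0.0181  0.012 ] yaw 1.471455018036088 len 0.12941951525716225
[ 0.6401 -0.0182  0.012 ] yaw 1.4756663967329255 len 0.12896424014112562
[ 0.6393 -0.0186  0.012 ] yaw 1.4963891705354515 len 0.12894098934815817
V
 [[ 0.6449  0.0347  0.0828  0.001 ]
 [ 0.6442  0.0268  0.0879  0.0009]
 [ 0.6349 -0.0655  0.0685  0.0004]
 [ 0.6341 -0.0715  0.081   0.    ]]
[0.6451 0.0306 0.0837] [ 0.6344 -0.0647  0.0837] [ 0.6397 -0.0171  0.0837] 1.4585152490030464 0.09586904126251285
[0.6441 0.0308 0.0837] [ 0.6344 -0.0665  0.0837] [ 0.6393 -0.0179  0.0837] 1.4719477002727455 0.0977544412919639
wa1 [(64, 308, 316), (76, 300, 323), (88, 303, 319), (100, 303, 318), (112, 303, 318), (124, 303, 317), (136, 303, 317), (148, 302, 317), (160, 302, 316), (172, 302, 316), (184, 301, 316), (196, 301, 315), (208, 297, 319), (220, 296, 319), (232, 296, 318), (244, 296, 318), (256, 296, 317)] 261
[ 0.447 -0.156  0.012] [ 0.4155 -0.3577  0.012 ] 
fit [ 0.1658  0.9862  0.4224 -0.3012] yaw 1.4042401
wa2 [(114, 307, 314), (126, 298, 323), (138, 302, 319), (150, 302, 318), (162, 301, 318), (174, 301, 318), (186, 301, 317), (198, 301, 317), (210, 300, 316), (222, 300, 316), (234, 300, 315), (246, 300, 315), (258, 300, 315), (270, 295, 318), (282, 294, 318), (294, 294, 318), (306, 294, 317), (318, 294, 317)] 322
[ 0.4464 -0.156   0.012 ] [ 0.4138 -0.3592  0.012 ] 
fit [ 0.1673  0.9859  0.4307 -0.2519] yaw 1.4027421
```

View pics/m5.png

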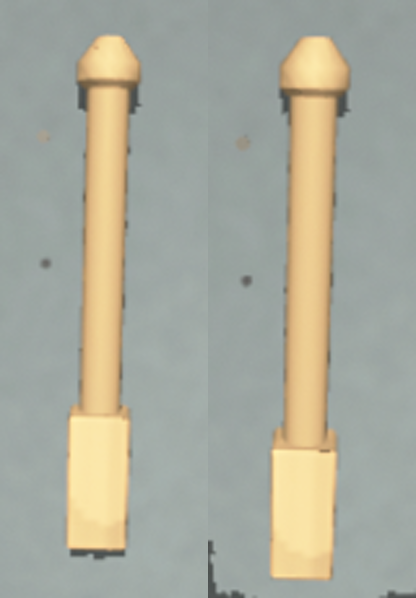

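Run:
```python
from h import *
np.set_printoptions(precision=4,suppress=True)
P=lambda o,l,dx=0:[((x-dx+.5)/2.6-.5+o[0],(y+.5)/2.6-.5+o[1]) for x,y in l]
a1,a2=ld('wa1'),ld('wa2')
r=tri(a1,P((270,50),[(71,415),(131,412),(68,548),(127,550)]),a2,P((270,100),[(273,449),(337,447),(272,577),(333,577)],208));print(r,r.mean(0))
u=np.array([np.cos(1.404),np.sin(1.404)])
q=down(1.404)
g=[0.4182,-0.326]
arm.reach([*g,0.09],q); arm.line_to([*g,0.004],feed=.12)
print(arm.get_state()['contact_force'])
arm.set_gripper(0.0,squeeze=100)
s=arm.get_state();print(s['opening'],s['contact_force'],s['clock'])
arm.line_to([*g,0.15],feed=.15)
arm.dwell(.2);s=arm.get_state();print(s['opening'],s['contact_force'],s['wrist_torque'],s['tcp_pos'],s['clock'])
snap('wrist','wg1.png'); snap('scene','sg1.png')
```

```text
[[ 0.4122 -0.2964  0.025   0.0004]
 [ 0.4351 -0.298   0.0266  0.0003]
 [ 0.4026 -0.3516  0.0212  0.0001]
 [ 0.4257 -0.3576  0.0164  0.0001]] [ 0.4189 -0.3259  0.0223  0.0002]
[ 0.0038 -0.1033 -0.2324]
0.02131716491597584 [-0.4554  1.0302  4.5084] 9.4167
0.02167093046431324 [-0.1437  0.1546 -0.8186] [-0.0382 -0.0029 -0.007 ] [ 0.4178 -0.3255  0.149 ] 10.7417
```

View pics/wg1.png

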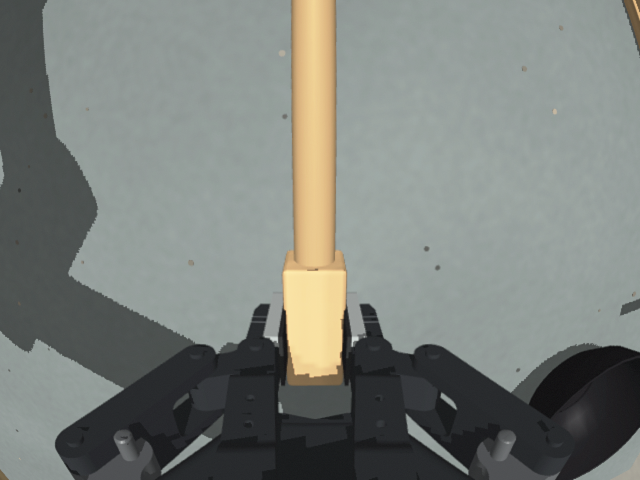

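View pics/sg1.png

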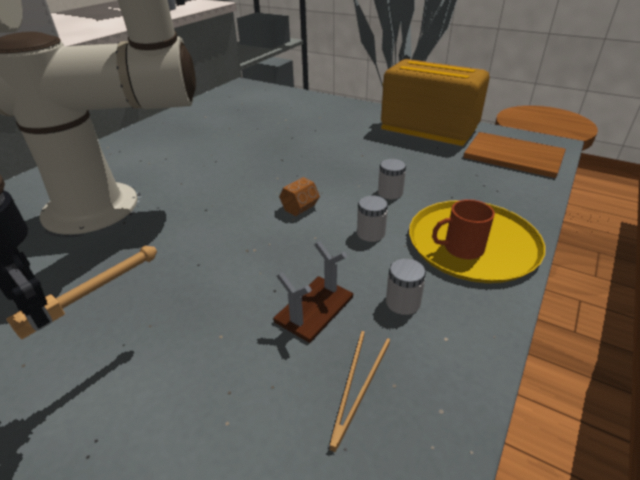

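The axle is gripped: opening 21.7 mm, and the handle sits centred between the pads in the wrist picture. Next I move to the pre-insert pose, with axle axis and drum axis in line, and check the knob tip.

Run:
```python
from h import *
np.set_printoptions(precision=4,suppress=True)
yaw=1.364;u=np.array([np.cos(yaw),np.sin(yaw)]);D=np.array([.4415,.2422])
q=down(yaw)
g=D-(.09+.16)*u
arm.reach([*g,.10],q); arm.line_to([*g,.024],feed=.1); arm.dwell(.2)
s=arm.get_state();print(s['tcp_pos'],s['clock'],s['wrist_torque'])
t=snap('top','tp1.png');c=snap('scene','sp1.png')
i=t['image'];cv2.imwrite('pics/m6.png',np.hstack([cv2.resize(i[300:400,200:360],None,fx=2.5,fy=2.5,interpolation=2),cv2.resize(c['image'][160:260,220:380],None,fx=2.5,fy=2.5,interpolation=2)]))
print('expected knob tip',np.r_[s['tcp_pos'][:2]+.1725*u,.031])
```

```text
[ 0.3908 -0.0027  0.0246] 13.1917 [ 0.0153 -0.0043 -0.0674]
expected knob tip [0.4262 0.1662 0.031 ]
```

View pics/m6.png

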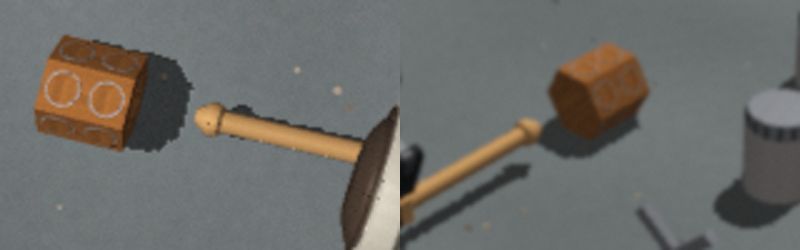

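Run:
```python
from h import *
np.set_printoptions(precision=4,suppress=True)
t,c=ld('tp1'),ld('sp1')
print(tri(t,[(278,348.3)],c,[(276.5,210.5)]), onz(t,[(278,348.3)],.031),onz(c,[(276.5,210.5)],.031))
# drum checks with top view: top face corners in crop
p=[(np.array(x)+.5)/2.5-.5+[200,300] for x in [(44,82),(135,99),(123,138),(37,118)]]
print(onz(t,p,.062))
# axis at mid shaft px in both
print(tri(t,[(np.array((300,141))/2.5+[200,300])],c,[np.array((461-400,173))/2.5+[220,160]]))
```

```text
[[0.4258 0.1699 0.0275 0.007 ]] [[0.4233 0.1674 0.031 ]] [[0.4318 0.1681 0.031 ]]
[[0.4502 0.2725 0.062 ]
 [0.4395 0.2077 0.062 ]
 [0.4126 0.2149 0.062 ]
 [0.4253 0.2759 0.062 ]]
[[0.4076 0.0887 0.0227 0.0056]]
```

The knob tip is within about 3 mm of prediction from the top view, and the bore clearance is about 7 mm. I insert in stages with force checks.

Run:
```python
from h import *
np.set_printoptions(precision=4,suppress=True)
yaw=1.364;u=np.array([np.cos(yaw),np.sin(yaw)]);D=np.array([.4415,.2422])
s=arm.get_state();f0=s['contact_force'];print(f0)
for d in [.11,.085,.06,.035,.01,0]:
    g=D-(.09+d)*u
    arm.line_to([*g,.024],feed=.06); s=arm.get_state(); print(d,s['contact_force']-f0,s['wrist_torque'],s['clock'])
    if np.linalg.norm(s['contact_force']-f0)>6: print('STOP');break
t=snap('top','tp2.png');c=snap('scene','sp2.png');w=snap('wrist','wp2.png')
cv2.imwrite('pics/m7.png',np.vstack([np.hstack([cv2.resize(t['image'][290:390,200:360],None,fx=2.5,fy=2.5,interpolation=2),cv2.resize(c['image'][140:240,220:380],None,fx=2.5,fy=2.5,interpolation=2)]),cv2.resize(w['image'],(400,300))[:, :].repeat(1,0) if 0 else np.hstack([cv2.resize(w['image'],(400,300)),np.zeros((300,400,3),np.uint8)])]))
```

```text
[ 0.449   0.7546 -0.1291]
0.11 [-0.3222 -0.8281 -1.4461] [-0.0344  0.0591 -0.0046] 14.275
0.085 [-0.4835 -1.1732 -0.88  ] [-0.0398 -0.0111 -0.0351] 14.8417
0.06 [-0.7657 -0.7808 -0.1073] [-0.0574 -0.0017  0.0154] 15.4083
0.035 [-0.5139 -0.8853  0.2605] [-0.0251 -0.0096 -0.0749] 15.975
0.01 [-0.0257 -1.3397 -0.9356] [-0.0165  0.0199 -0.0419] 16.5417
0 [-1.1404 -1.9331 -0.0335] [-0.0505 -0.0057 -0.0276] 16.8583
```

View pics/m7.png

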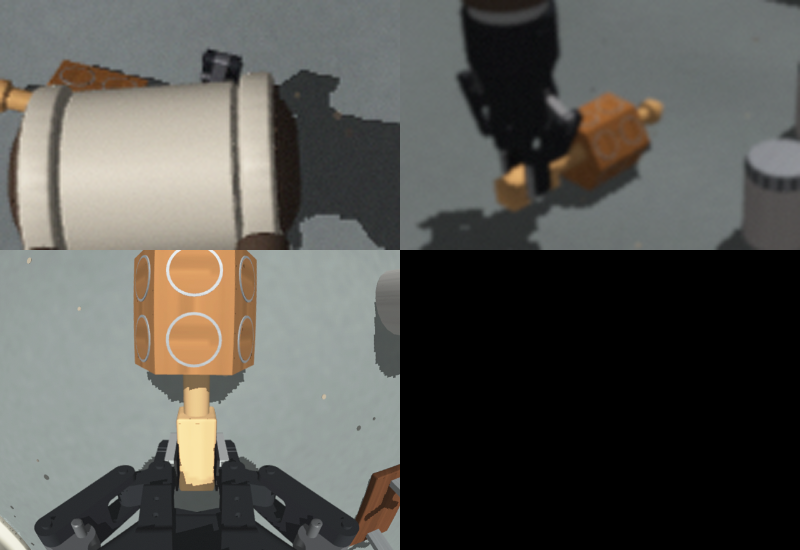

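The axle is through: the scene picture shows the knob beyond the drum's far end, and the wrist picture shows the shaft centred in the drum. I check the drum's position along the shaft, then lift slowly.

Run:
```python
from h import *
np.set_printoptions(precision=4,suppress=True)
w=ld('wp2'); yaw=1.364;u=np.array([np.cos(yaw),np.sin(yaw),0])
def chk(w,px,z): return ((onz(w,[px],z)-w['tcp'])@u)[0]
print('drum front from tcp',chk(w,(312,200),.062),'(ideal .058) shoulder',chk(w,(314,262),.043),'(ideal .0275)')
x,y,_=w['tcp']
g=w['tcp'].copy()
D=np.array([.4415,.2422]);g2=D-.09*u[:2]
for z in [.036,.045,.08,.20]:
    arm.line_to([*g2,z],feed=.05 if z<.1 else .12); s=arm.get_state(); print(z,s['contact_force'],s['wrist_torque'],s['clock'],s['tcp_pos'])
arm.dwell(.2)
c=snap('scene','sp3.png');w=snap('wrist','wp3.png');s=arm.get_state();print(s['contact_force'],s['opening'])
cv2.imwrite('pics/m8.png',np.hstack([cv2.resize(c['image'],(400,300)),cv2.resize(w['image'],(400,300))]))
```

```text
drum front from tcp 0.05754899796942012 (ideal .058) shoulder 0.030687957649960736 (ideal .0275)
0.036 [ 1.0154 -0.4314 -2.6609] [-0.1491  0.0394 -0.0076] 17.4 [0.4232 0.1541 0.0363]
0.045 [-0.9082 -0.0344 -2.252 ] [-0.1808  0.0456 -0.0307] 17.7333 [0.4234 0.1541 0.0454]
0.08 [ 0.2395  0.9653 -3.3765] [-0.1479  0.074   0.0234] 18.5833 [0.4228 0.1541 0.0798]
0.2 [ 0.2102  0.435  -3.3843] [-0.1969  0.0543  0.0186] 19.7333 [0.4223 0.154  0.199 ]
[ 0.5761  0.4149 -2.9335] 0.02165052735257103
```

View pics/m8.png

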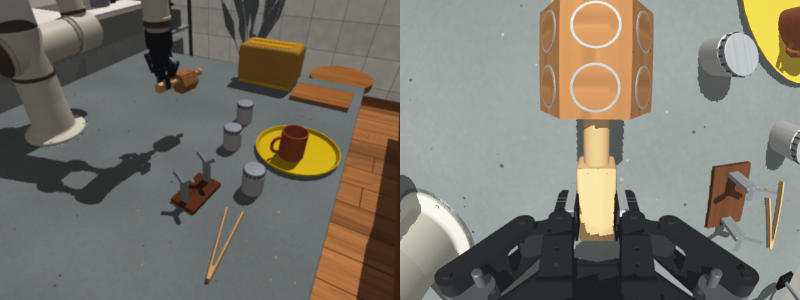

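Run:
```python
from h import *
np.set_printoptions(precision=4,suppress=True)
w=ld('wp3'); u0=np.array([np.cos(1.364),np.sin(1.364),0])
d=((onz(w,[(314,190)],w['tcp'][2]+.028)-w['tcp'])@u0)[0]; print('drum front from tcp',d)
for r in (262,):print('shoulder',((onz(w,[(314,r)],w['tcp'][2]+.020)-w['tcp'])@u0)[0])
S=np.array([.6398,-.0178]);yaw=1.474;u=np.array([np.cos(yaw),np.sin(yaw)])
g=S-.092*u
arm.line_to([*g,.21],ori=down(yaw),feed=.13); arm.dwell(.4)
s=arm.get_state();print(s['tcp_pos'],g,s['clock'],s['contact_force'])
w=snap('wrist','wp4.png'); c=snap('scene','sp4.png'); snap('top','tp4.png')
```

```text
drum front from tcp 0.058557095326017286
shoulder 0.031083969673587217
[ 0.6309 -0.1094  0.21  ] [ 0.6309 -0.1094] 23.1667 [-0.7246  0.0732 -2.6505]
```

View pics/wp4.png

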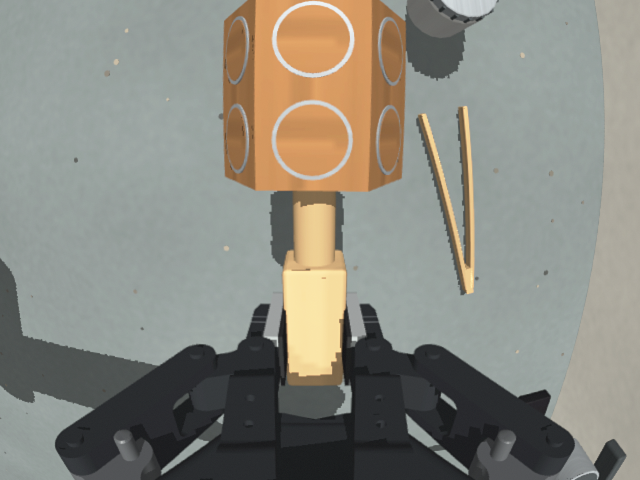

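View pics/sp4.png

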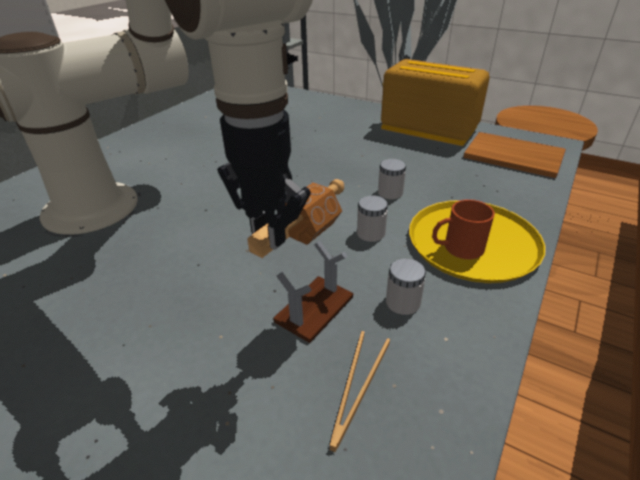

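The drum's front is 58.5 mm from the TCP, and the handle's top edge is at wrist row 268, or about 28 mm. Axle and drum are therefore both centred 90 mm ahead of the TCP. I shift 2 mm forward and descend to just above the notches.

Run:
```python
from h import *
np.set_printoptions(precision=4,suppress=True)
S=np.array([.6398,-.0178]);yaw=1.474;u=np.array([np.cos(yaw),np.sin(yaw)])
w=ld('wp4');print('shoulder',((onz(w,[(314,268)],w['tcp'][2]+.020)-w['tcp'])[:,:2]@u)[0])
g=S-.09*u
for z in [.15,.118]:
    arm.line_to([*g,z],feed=.08); s=arm.get_state();print(s['tcp_pos'],s['clock'],s['contact_force'],s['wrist_torque'])
arm.dwell(.2)
w=snap('wrist','wp5.png'); c=snap('scene','sp5.png')
cv2.imwrite('pics/m9.png',np.hstack([cv2.resize(c['image'][200:360,220:400],None,fx=2.2,fy=2.2,interpolation=2)[:352],cv2.resize(w['image'],(400,300),interpolation=cv2.INTER_AREA)[:,:].copy() if 0 else cv2.resize(w['image'],(404,352))]))
```

```text
shoulder 0.028668219839647652
[ 0.6316 -0.1076  0.1507] 24.2167 [ 0.1948 -0.4514 -2.2248] [-0.2138  0.0164 -0.0305]
[ 0.6308 -0.1073  0.1174] 24.7667 [-0.2311  0.0113 -2.0932] [-0.1398  0.0349 -0.0735]
```

View pics/m9.png

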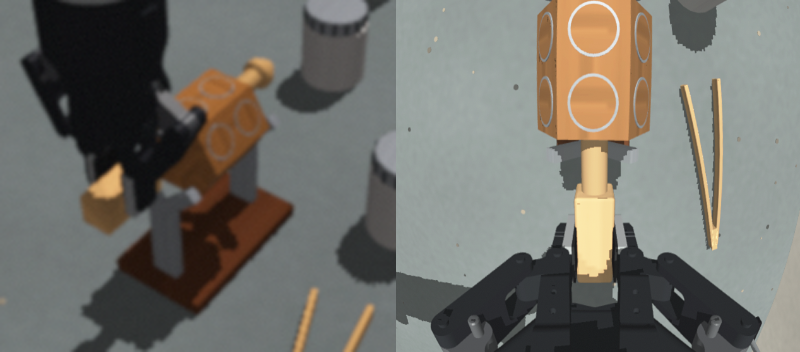

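The shaft is centred over the near notch: the V arms span columns 552–635 and the shaft is at 595. I lower with a force watch.

Run:
```python
from h import *
np.set_printoptions(precision=4,suppress=True)
S=np.array([.6398,-.0178]);yaw=1.474;u=np.array([np.cos(yaw),np.sin(yaw)])
g=S-.09*u
f0=arm.get_state()['contact_force'];print(f0)
for z in [.105,.098,.095,.092,.090,.088,.086,.085,.084]:
    arm.line_to([*g,z],feed=.04); s=arm.get_state();print(z,s['tcp_pos'],s['clock'],s['contact_force']-f0,s['wrist_torque'])
    if s['contact_force'][2]-f0[2]>5 : print('seated');break
    if np.linalg.norm(s['contact_force'][:2]-f0[:2])>8: print('side');break
arm.dwell(.3);s=arm.get_state();print(s['tcp_pos'],s['contact_force']-f0)
w=snap('wrist','wp6.png'); c=snap('scene','sp6.png')
cv2.imwrite('pics/m10.png',np.hstack([cv2.resize(c['image'][200:360,220:400],None,fx=2.2,fy=2.2,interpolation=2)[:352],cv2.resize(w['image'],(404,352))]))
```

```text
[ 0.2068  0.2249 -2.3003]
0.105 [ 0.6308 -0.1073  0.1045] 25.5417 [-0.3621 -0.7032 -0.2774] [-0.1612 -0.0105  0.0197]
0.098 [ 0.6308 -0.1073  0.0975] 25.8667 [ 0.3206  0.7718 -0.6942] [-0.1991  0.0139 -0.0299]
0.095 [ 0.6309 -0.1073  0.0948] 26.1167 [-0.6689 -1.0417  0.0612] [-0.1934  0.0468  0.0177]
0.092 [ 0.6309 -0.1073  0.0917] 26.3667 [-0.2966 -0.2945  0.0925] [-0.1886 -0.0084  0.0012]
0.09 [ 0.631  -0.1073  0.0898] 26.6167 [-0.0955  0.3646 -0.05  ] [-0.1822  0.0433 -0.0095]
0.088 [ 0.6313 -0.1075  0.0886] 26.8667 [-2.6508 -0.7605  3.6378] [-0.019   0.2381  0.047 ]
0.086 [ 0.6315 -0.1076  0.0881] 27.1167 [-5.7498  0.9526 13.1438] [0.4367 0.9649 0.2405]
seated
[ 0.6315 -0.1076  0.0881] [-7.3338 -0.2435 13.4033]
```

View pics/m10.png

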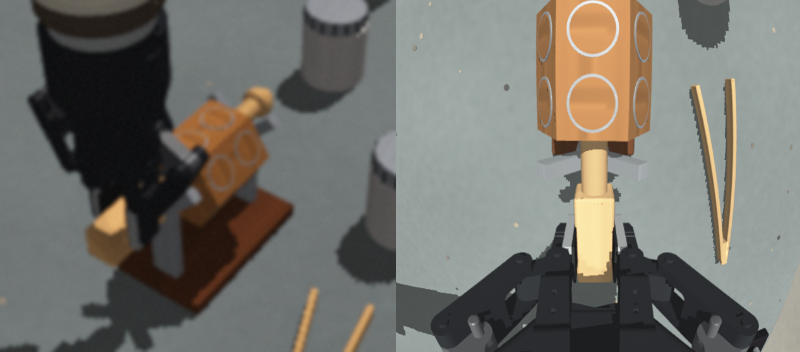

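The axle is seated with 13 N upwards and −7 N across, so it is about 1 mm too far to +x. I relieve that before letting go.

Run:
```python
from h import *
np.set_printoptions(precision=4,suppress=True)
S=np.array([.6398,-.0178]);yaw=1.474;u=np.array([np.cos(yaw),np.sin(yaw)])
g=S-.09*u
f0=np.array([.2,.2,-2.3])
for dx,z in [(-.001,.0875),(-.002,.087),(-.0025,.0865)]:
    arm.line_to([g[0]+dx,g[1],z],feed=.04);arm.dwell(.15); s=arm.get_state();print(dx,z,s['tcp_pos'],s['clock'],s['contact_force']-f0,s['wrist_torque'])
```

```text
-0.001 0.0875 [ 0.6305 -0.1075  0.0878] 27.9167 [-0.9996 -1.1129  5.7486] [ 0.0081  0.1375 -0.0828]
-0.002 0.087 [ 0.6298 -0.1075  0.0874] 28.3167 [2.9696 0.3897 5.5453] [ 0.1215 -0.5862 -0.4193]
-0.0025 0.0865 [ 0.6298 -0.1075  0.0873] 28.7167 [ 5.675  -0.2744  6.2927] [ 0.1724 -0.9725 -0.4557]
```

Run:
```python
from h import *
np.set_printoptions(precision=4,suppress=True)
S=np.array([.6398,-.0178]);yaw=1.474;u=np.array([np.cos(yaw),np.sin(yaw)])
g=S-.09*u; g[0]-=.0014
f0=np.array([.2,.2,-2.3])
arm.line_to([*g,.0868],feed=.04);arm.dwell(.3); s=arm.get_state();print(s['tcp_pos'],s['contact_force']-f0,s['wrist_torque'])
arm.set_gripper(.045);arm.dwell(.3);s=arm.get_state();print(s['opening'],s['contact_force'],s['clock'])
w=snap('wrist','wp7.png'); c=snap('scene','sp7.png')
cv2.imwrite('pics/m11.png',np.hstack([cv2.resize(c['image'][200:360,220:400],None,fx=2.2,fy=2.2,interpolation=2)[:352],cv2.resize(w['image'],(404,352))]))
```

```text
[ 0.6299 -0.1075  0.0872] [ 2.1534 -0.3946  7.4577] [ 0.1015 -0.3941 -0.367 ]
0.04497139105135054 [0.1344 0.0917 0.0576] 29.9167
```

View pics/m11.png

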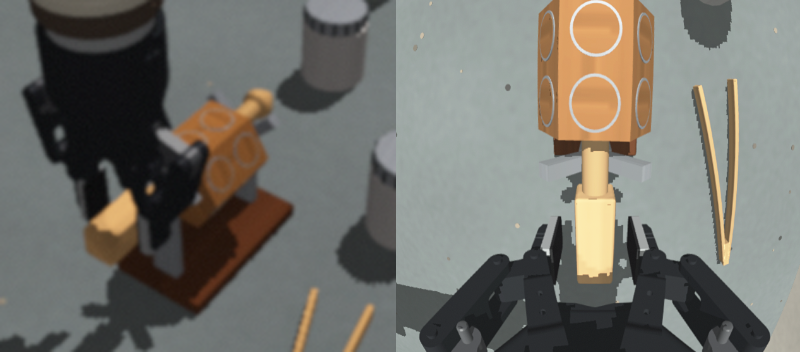

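The gripper is open with zero contact force, and the axle sits in the notches with clear gaps to both pads. I raise straight up, back away and check.

Run:
```python
from h import *
np.set_printoptions(precision=4,suppress=True)
s=arm.get_state();p=s['tcp_pos']
arm.line_to([p[0],p[1],.15],feed=.06); arm.line_to([p[0],p[1],.26],feed=.12);arm.dwell(.3)
snap('wrist','wf1.png')
arm.reach([.50,-.22,.30],down(1.474)); arm.dwell(.3)
w=snap('wrist','wf.png'); c=snap('scene','sf.png');t=snap('top','tf.png'); print(arm.get_state()['clock'])
cv2.imwrite('pics/m12.png',np.vstack([np.hstack([cv2.resize(c['image'][200:350,220:420],(400,300),interpolation=2),cv2.resize(t['image'][160:310,270:470],(400,300),interpolation=2)]),np.hstack([cv2.resize(w['image'],(400,300)),cv2.resize(cv2.imread('pics/wf1.png'),(400,300))])]))
```

```text
33.825
```

View pics/m12.png

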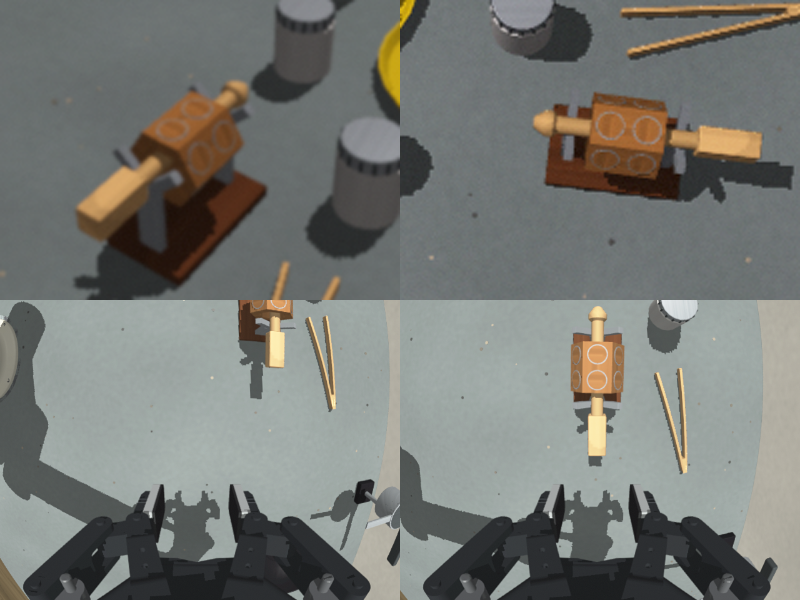

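Run:
```python
from h import *
np.set_printoptions(precision=4,suppress=True)
w=ld('wf1'); yaw=1.474;u=np.array([np.cos(yaw),np.sin(yaw)]);n=np.array([u[1],-u[0]]);S=np.array([.6398,-.0178])
hsv=cv2.cvtColor(w['image'],cv2.COLOR_BGR2HSV); m=cv2.inRange(hsv,(10,70,120),(30,255,255)); m[:, :250]=0; m[:,360:]=0
ys,xs=np.where(m>0)
rows=[((xs[ys==y].min()+xs[ys==y].max())/2,y,np.ptp(xs[ys==y])) for y in np.unique(ys)]
print(rows[0],rows[-1],[tuple(map(float,r)) for r in rows[::18]])
pts=onz(w,[(r[0],r[1]) for r in rows],.095)
loc=np.c_[(pts[:,:2]-S)@n,(pts[:,:2]-S)@u]
print(loc[::18]); 
top=onz(w,[(rows[-1][0],rows[-1][1])],.107); print('handle end y', ((top[0,:2]-S)@u),'(-.1175) tip y',loc[0,1],'(.0825)')
t=ld('tf');p=onz(t,[(336.3,221)],.095);print('tip from top cam',(p[0,:2]-S)@n,(p[0,:2]-S)@u)
# drum top-face circles
d=onz(w,[((597-400)*1.6,(354-300)*1.6),((597-400)*1.6,(380-300)*1.6)],.095-.011+.031).mean(0);print('drum',(d[:2]-S)@n,(d[:2]-S)@u)
# bystander comparison
a=cv2.imread('pics/top0.png');b=cv2.imread('pics/tf.png')
for nm,(x0,y0,x1,y1) in dict(tins_a=(310,140,355,192),b=(222,210,270,260),c=(126,226,172,272),tong=(376,156,484,192)).items():
    print(nm,cv2.phaseCorrelate(*[np.float32(cv2.cvtColor(i[y0:y1,x0:x1],6)) for i in (a,b)]))
```

```text
(np.float64(316.0), np.int64(10), np.int64(4)) (np.float64(312.0), np.int64(249), np.int64(20)) [(316.0, 10.0, 4.0), (316.0, 28.0, 28.0), (316.0, 46.0, 18.0), (315.5, 64.0, 75.0), (316.0, 82.0, 84.0), (315.5, 100.0, 83.0), (315.0, 118.0, 84.0), (314.5, 136.0, 83.0), (315.0, 154.0, 74.0), (315.0, 172.0, 18.0), (315.0, 190.0, 30.0), (315.0, 208.0, 28.0), (315.0, 226.0, 28.0), (314.5, 244.0, 27.0)]
[[ 0.0004  0.0835]
 [ 0.0004  0.0675]
 [ 0.0004  0.0519]
 [ 0.      0.0365]
 [ 0.0004  0.0214]
 [ 0.0001  0.0065]
 [-0.0003 -0.0084]
 [-0.0007 -0.0233]
 [-0.0003 -0.0382]
 [-0.0003 -0.0533]
 [-0.0003 -0.0686]
 [-0.0003 -0.0842]
 [-0.0003 -0.1002]
 [-0.0007 -0.1166]]
handle end y -0.11685987854339547 (-.1175) tip y 0.08352437809099653 (.0825)
tip from top cam 0.0005199801382705406 0.0838633342613471
drum -0.00022615515679758332 -0.00011134629169122781
tins_a ((0.4918294168270947, -0.0064770115526435745), 1.001085935281628)
b ((0.011748226560161612, -0.0503956710346074), 0.9850018775463104)
c ((0.02650959241614359, -0.036767577317146305), 0.9857152733537886)
tong ((-0.04031462809557951, -0.023535246498028073), 1.0050852624967757)
```

The axle is within 1 mm of the seat on every horizontal measure. The drum is centred, and no bystander moved more than half a pixel. I hand the job in.

Run:
```python
from h import *
arm.close_job(); print(arm.get_state()['clock'])
```

```text
the job is handed in; nothing more can be done
the job is handed in; nothing more can be done
```

The drum is hanging on its axle in both V-notches of the stand, and the job was handed in at about 34 s of the 64 s allowed.

I gripped the axle by its handle and pushed it through the drum's bore where the drum lay. I then lifted the drum on the axle and lowered it into the notches still held. After easing off the sideways load I let go and backed away; the gripper never held the drum.

**Last checks from the wrist and top cameras:**
- **Axle:** within about 1 mm of the seat across and along, and in line with the stand to under 0.01 rad.
- **Drum:** centred on the seat to under 1 mm in the picture taken after letting go; I did not measure its speed.
- **Height:** I did not measure it from two views after release. It rests on the contact forces at seating and the TCP height, which put the axis at about 95 mm.
- **Bystanders:** none moved by more than half a pixel in the top view, about 1 mm.
- **Robot:** clear of everything, with the contact force at zero once the fingers opened.

**Checks that disagreed:**
- The two-view height of the knob tip before insertion had a 7 mm residual between the scene and top cameras. I relied on the top view and the bore's clearance, and felt no contact over about 2 N going in.
- The near corners of the axle handle triangulated low, at 16 and 21 mm instead of 24 mm.
- One corner point of the near notch came out about 15 mm too low.
- On first seating the axle was about 1 mm too far across, which I corrected before releasing.

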